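Tip the capacitor into the discharge tray

ROBOT

A 6-joint arm with a two-finger parallel gripper is mounted at the origin on the work surface. World frame = base frame: x ahead of the robot, y to its left, z up, the work surface at z = 0. Lengths are in m, angles in degrees, forces in N, time in s.
With the tool pointing down it reaches from about 0.35 to 0.875 m from the base axis. Payload 4.2 kg.
Tool frame: the origin (TCP) lies at the very end of the fingers, on their centre line; the grasp point (between the pads) lies 19 mm behind it; z points along the fingers, y is the line along which they close (so a half turn about z gives the same grasp; the last joint's range is limited). The gripper opens to 87 mm and grips with 3 to 60 N. Pads are 19 mm wide; open, the fingers measure 117 mm over their backs; the gripper's body (75 mm by 190 mm) begins 51 mm behind the grasp point.
Start: joints at [80.248, 22.042, 0.453, 0, -68.411, -14.817], TCP at [0.26, 0.568, 0.223] pointing down, gripper open.
Joint ranges: [-179.83, 179.83], [-69.29, 118.12], [-61.27, 80.66], [-181.25, 117.63], [-171.15, -9.14], [-177.46, 177.46]. Speed limits (degrees/s): [159.86, 159.86, 180, 180, 180, 180].

INTERFACE

Orientations are given as a 3x3 rotation matrix whose columns are the frame's x, y, z axes.
In Python, from station import sense, cams, r gives the robot as it stands. The module is installed in compiled form; this text tells all that it offers.
- The arm moves only by the tool step_arm, never from a script. Its argument "targets" is text: rows parted by semicolons, each of 4 numbers parted by spaces: the shift along the tool's x, y, z in cm, then the turn about the tool's z in degrees. In form: x y z turn; .... A call has 1 to 12 rows; each row shifts and turns the commanded pose from where the row before left it, along the tool's axes as they then stand; what a row does not reach is not made up. A row lasts 1/12 s, in which the tool goes at most 41.7 mm and 7.16 degrees, less where a joint would pass 70% of its speed; a pose out of reach is approached as far as the arm can. A call with a gripper value outside its range is refused whole. "claw" is the finger opening in cm, from 0 to 8.7, set as the call begins (left out, the last holds). The fingers move at their own pace and stop on an object; the grip force is fixed at half the most. Time passes only in rows, so rows that do not move let the fingers close. It gives the time, the measured TCP pose, the force, the opening and the grip force at its end, in the units of the state.
- sense(): the state, without advancing time (a new reading comes with each control period).
- cams.capture(name): name is "side" or "top"; returns a dict with "frame" (400x640x3 uint8, blue, green, red), "vertical_fov" (degrees; the focal length in pixels is half the picture's height over the tangent of half this angle, whatever the lens; pixels are square), "cx", "cy" (the principal point, pixels), "dist_coeffs" ([k1, k2, p1, p2, k3] as OpenCV has them; the pictures are not rectified), "eye" and "rotation" of the camera in the world. Camera axes: x right, y down, z forward; pixel columns grow to the right and rows downward; lengths in m; the calibration is good to about 2 mm. A picture is of the moment at which its call begins. There is no depth.
- r.finish_job(): hands the job in; it is judged then, once.
The state is a dict: "time_s": time; "joints": joint angles; "joint_velocities": joint speeds; "effort": joint torques, N m; "tcp_pos": TCP position; "ee_rot": TCP orientation; "wrist_force": force on the tool from outside, world axes, zero at the start; "moment": the same for the moment, N m; "gripper_width": opening from 0.0 (shut) to 1.0 (fully open); "gripper_force": force on a finger pad.
Only numpy, scipy, OpenCV 4.12 (cv2) and the standard library are available. Lean on these libraries where they do the work, as an engineer would, in place of code of your own. Each camera call takes 0.05 s, during which the arm holds its last target. There are 200 camera calls.

TASK

Clear the brush off the yellow discharge tray first and lay it down in the middle of the blue tool mat. Then lift the orange scoop by its handle, carry it level to the tray and, with its mouth just above the tray, tip it gently mouth-down to about 40 degrees and hold it there, so that the charged blue capacitor rolls out into the tray (your fingers must not touch the capacitor, and never tip the scoop beyond 60 degrees). Turn the scoop level again and set it down in the middle of the green pad, square with it, leaving everything else where it stands.

Things in the scene. Friction and masses are not known exactly. Their poses are not given: they have to be found in the camera images.
- box: orange open-mouthed scoop with a black handle, loose, about 0.25 kg. Footprint 100 (x) by 94 (y) mm, side walls 40 mm high, floor 4 mm thick, closed rear block from x = -12 to +50 mm. Origin: centre of its underside; z up. Its open mouth is at the -x end, where a lip 3 mm high above the floor keeps the capacitor in until the scoop is tipped mouth-down by about 32 degrees; quick starts and stops can also throw it over the lip
- box_grip (a point): where to grip the scoop's handle: a straight black bar along the scoop's x, 90 mm long, 20 mm wide (y) and 22 mm tall, carried on a post at the rear over the scoop's middle. This point is the middle of the bar's height, 99 mm above the scoop's underside and 3 mm to the mouth side of its origin (the bar reaches 37 mm from it to the mouth side and goes from 88 to 110 mm above the underside); axes as the scoop's
- box_mouth (a point): middle of the top of the lip at the scoop's mouth: x = -50 mm, z = 7 mm from the scoop's origin; axes as the scoop's
- cap: blue cylindrical capacitor, 40 mm diameter, 76 mm long, 0.12 kg, loose, lying in the scoop across its mouth (between lip and rear block, free to roll only a few mm). Origin: its centre; its own y is the cylinder's axis
- tray: yellow square tray with black floor, fixed to the bench, 170 by 170 mm outside, rim 34 mm above the bench, walls and floor 5 mm thick. Origin: centre of its underside, z up
- brush_grip (a point): flat wooden brush, 200 mm long and 12 mm thick, 0.06 kg, lying across the tray's rims at the start (its underside 34 mm above the bench). This point is the middle of its length, half-way up; x runs along the brush to the bristles; the handle is 20 mm wide from x = -100 to +40 mm, the bristle head 30 mm wide beyond
- mat: flat blue tool mat, 110 (x) by 260 (y) mm, 3 mm thick, fixed to the bench. Origin: centre of its underside
- pad: flat green pad on which the scoop belongs, 140 (x) by 130 (y) mm, 3 mm thick, fixed to the bench. Origin: centre of its underside
- spool: bystander: steel spool, 56 mm diameter, 40 mm tall, standing; origin at its foot
- flux: bystander: small bottle, 36 mm diameter, 75 mm tall; origin at its foot
- cleaner: bystander: small bottle with blue cap, 36 mm diameter, 85 mm tall; origin at its foot
- can: bystander: red can, 48 mm diameter, 80 mm tall; origin at its foot
- jar: bystander: clear jar with lid, 50 mm diameter, 60 mm tall; origin at its foot
- stand: work-holding stand fixed to the bench: a thin upright post with a clip on top, 185 mm tall, all within 28 mm of its axis; an obstacle to go round or over. Origin: centre of its foot

How it is judged (in metres and radians):
On the way, in this order (a step that is already met when the one before it is completed fails the run):
1. the brush lies on the blue mat and the scoop still stands upright with the capacitor in it (x of brush_grip in the frame of mat between -0.05 and 0.05 m and y of brush_grip in the frame of mat between -0.075 and 0.075 m and z of brush_grip in the frame of mat below 0.016 m and distance between cap and box below 0.06 m and angle between box's own z axis and vertical below 0.1 rad), for 0.2 s.
2. the scoop is lifted clear of the bench, level within 15 degrees, with the capacitor in it, its mouth over the tray (height (world z) of box above 0.04 m and angle between box's own z axis and vertical below 0.26 rad and distance between cap and box below 0.06 m and horizontal distance between box_mouth and tray below 0.11 m), for 0.1 s.
3. with its mouth over the tray, the scoop is held tipped mouth-down at 32 to 50 degrees for half a second (angle between box's own z axis and vertical between 0.56 and 0.87 rad and horizontal distance between box_mouth and tray below 0.11 m and height (world z) of box_mouth below 0.12 m), for 0.5 s.
4. the capacitor is in the tray and the scoop, off the bench, is level again within 10 degrees (x of cap in the frame of tray between -0.07 and 0.07 m and y of cap in the frame of tray between -0.07 and 0.07 m and z of cap in the frame of tray below 0.036 m and angle between box's own z axis and vertical below 0.175 rad and height (world z) of box above 0.02 m), for 0.1 s.
At the end, for the whole second after the job is handed in: Capacitor at rest on the tray floor; scoop released, at rest, level on the green pad, centre within 25 mm of the pad's and square within 0.2 rad (either way round); brush's middle on the blue mat within 50 mm (mat x) and 75 mm (mat y) of its centre (x of cap in the frame of tray between -0.07 and 0.07 m and y of cap in the frame of tray between -0.07 and 0.07 m and z of cap in the frame of tray below 0.036 m and x of brush_grip in the frame of mat between -0.05 and 0.05 m and y of brush_grip in the frame of mat between -0.075 and 0.075 m and z of brush_grip in the frame of mat below 0.016 m and linear speed of cap below 0.05 m/s and horizontal distance between box and pad below 0.025 m and z of box in the frame of pad below 0.008 m and angle between box's own z axis and vertical below 0.06 rad and angle between the x axis of box and the x axis of pad, either way round below 0.2 rad and linear speed of box below 0.02 m/s); the robot touches nothing.
It fails at once if the fingers touch the capacitor (contact force between the fingers and cap above 0.3 N).
It fails at once if the scoop is tipped beyond 60 degrees (angle between box's own z axis and vertical above 1.05 rad).
It fails at once if the capacitor falls hard (faster than 1.4 m/s, a drop of some 100 mm) (linear speed of cap above 1.4 m/s).
It fails at once if a bystander is pushed more than 30 mm (distance of any of spool, flux, cleaner, jar, can from where it was at the start of the episode above 0.03 m).
It also fails if it takes over 72 s, if anything falls off the work surface, if the arm or the gripper's body presses on something with over 40 N, if the wrist force passes 120 N, or if a joint passes its speed limit or range.

## Working session

There is one attempt and no reset: what is moved stays moved. The work goes in short steps, Python scripts to look and compute and a tool call to move; the robot and the scene stay as the last step left them, time stands still between calls to the robot, and variables do not carry over. Pictures are saved under pics/ and viewed, at most 10 in all, crops included, and the job is handed in when it is done.

Besides the shell and the picture viewer there is one more tool, called after ">>>" as name(argument=value, ...), one argument or row to a line, values as JSON. step_arm: Moves the arm, as the interface text tells. Its arguments: {"type":"object","properties":{"targets":{"type":"string"},"claw":{"type":"number"}},"required":["targets"]}

```bash
mkdir -p pics; cat > h.py <<'E'
import numpy as np, cv2
from station import sense, cams, r
def cap(n,save=None):
    c=cams.capture(n)
    if save: cv2.imwrite('pics/'+save,c['frame'])
    return c
def ray(c,uv):
    f=c['frame'].shape[0]/2/np.tan(np.radians(c['vertical_fov'])/2)
    K=np.array([[f,0,c['cx']],[0,f,c['cy']],[0,0,1]])
    p=cv2.undistortPoints(np.array(uv,float).reshape(-1,1,2),K,np.array(c['dist_coeffs'],float)).reshape(-1,2)
    return np.c_[p,np.ones(len(p))]@np.array(c['rotation']).T
def onz(c,uv,z):
    d=ray(c,uv);e=np.array(c['eye']);return e+d*((z-e[2])/d[:,2])[:,None]
def proj(c,P):
    f=c['frame'].shape[0]/2/np.tan(np.radians(c['vertical_fov'])/2)
    K=np.array([[f,0,c['cx']],[0,f,c['cy']],[0,0,1]]);R=np.array(c['rotation']).T
    return cv2.projectPoints(np.array(P,float).reshape(-1,1,3),cv2.Rodrigues(R)[0],-R@np.array(c['eye']),K,np.array(c['dist_coeffs'],float))[0].reshape(-1,2)
E
python3 - <<'E'
from h import *
np.set_printoptions(precision=3,suppress=True)
for n in('top','side'):
    c=cap(n,n+'0.png');print(n,c['eye'],c['rotation'],c['vertical_fov'])
s=sense();print(s['tcp_pos'],s['ee_rot'],s['time_s'])
E
```

```text
top [ 0.33  -0.016  1.278] [[-0.01  -0.987  0.163]
 [-1.     0.013  0.021]
 [-0.022 -0.163 -0.986]] 42.465735592883334
side [0.187 0.429 0.681] [[-0.764 -0.478  0.433]
 [-0.645  0.565 -0.514]
 [ 0.001 -0.672 -0.74 ]] 57.97822575221343
[0.26  0.568 0.222] [[ 0.909 -0.416 -0.001]
 [-0.416 -0.909 -0.002]
 [ 0.     0.002 -1.   ]] 0.1
```

View pics/top0.png

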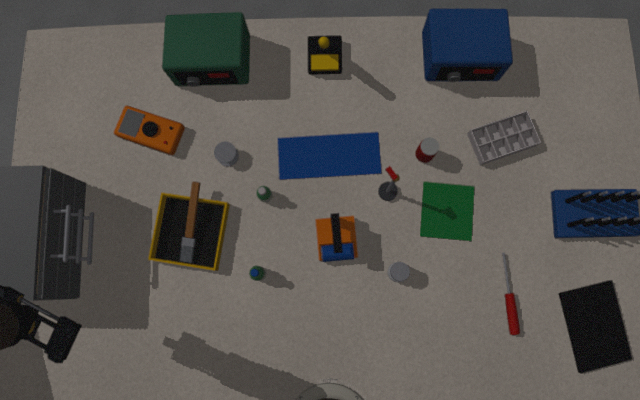

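View pics/side0.png

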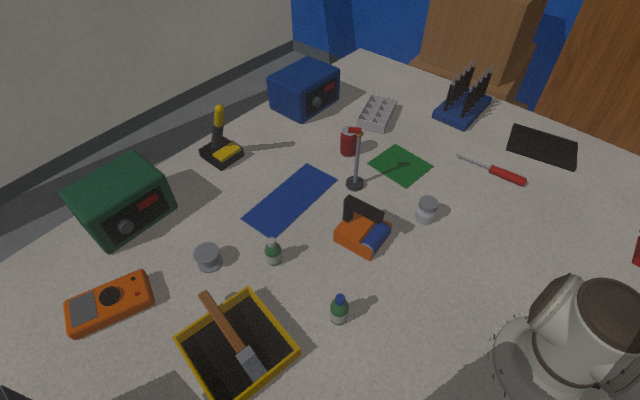

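The top view shows the tray at about (190,232) with the brush across it, the mat at (330,156), the pad at (447,211), and the scoop at (337,238) with its mouth facing image-down (−x). The stand is at (388,190). Next I'll measure them.

```bash
cat > m.py <<'E'
from h import *
np.set_printoptions(precision=4,suppress=True)
def mask(c,lo,hi,roi):
    h=cv2.cvtColor(c['frame'],cv2.COLOR_BGR2HSV);m=cv2.inRange(h,np.array(lo),np.array(hi))
    z=np.zeros_like(m);x0,y0,x1,y1=roi;z[y0:y1,x0:x1]=m[y0:y1,x0:x1]
    return cv2.morphologyEx(z,cv2.MORPH_OPEN,np.ones((2,2),np.uint8))
def rect(c,lo,hi,roi,z):
    p=cv2.findNonZero(mask(c,lo,hi,roi)).reshape(-1,2)
    w=onz(c,p,z)[:,:2].astype(np.float32)*1000
    r_=cv2.minAreaRect(w);return len(p),np.array(r_[0]),np.array(r_[1]),r_[2]
E
python3 - <<'E'
from m import *
c=cap('top')
print('mat',rect(c,(105,120,60),(125,255,255),(270,125,390,185),.003))
print('pad',rect(c,(50,120,50),(75,255,255),(410,175,485,245),.003))
print('tray',rect(c,(22,130,90),(34,255,255),(140,185,240,280),.034))
print('brushwood',rect(c,(8,60,60),(19,200,255),(178,175,205,240),.046))
print('scoop orange',rect(c,(5,150,90),(19,255,255),(305,205,365,270),.040))
print('bar',rect(c,(0,0,0),(180,255,45),(325,208,346,252),.11))
print('cap',rect(c,(105,120,60),(125,255,255),(315,235,365,270),.03))
for n,uv,z in(('stand',(388,192),.0),('flux',(263,194),.04),('cleaner',(257,273),.05),('spool',(227,154),.04),('jar',(400,272),.06),('can',(428,150),.08)): print(n,onz(c,[uv],z)[0])
im=cv2.resize(c['frame'][170:290,140:380],None,fx=3.3,fy=3.3,interpolation=cv2.INTER_CUBIC);cv2.imwrite('pics/crop1.png',im)
E
```

```text
mat (4093, array([655.4135, -10.5585]), array([106.9063, 256.8702]), 2.6899330615997314)
pad (2593, array([ 508.7982, -304.7838]), array([127.0931, 136.7989]), 83.99237060546875)
tray (336, array([463.3017, 338.8998]), array([169.1819, 168.1221]), 80.74794006347656)
brushwood (424, array([514.387 , 327.2009]), array([ 19.0271, 137.7045]), 84.3238525390625)
scoop orange (575, array([442.6998, -25.5501]), array([96.8617, 91.2208]), 4.676623344421387)
bar (292, array([447.331 , -25.4567]), array([85.7867, 18.2635]), 3.4845778942108154)
cap (349, array([408.8235, -27.4971]), array([35.0858, 71.9313]), 5.031381607055664)
stand [ 0.5615 -0.156   0.    ]
flux [0.5534 0.1544 0.04  ]
cleaner [0.361  0.1659 0.05  ]
spool [0.6562 0.2459 0.04  ]
jar [ 0.3595 -0.1721  0.06  ]
can [ 0.6482 -0.2466  0.08  ]
```

View pics/crop1.png

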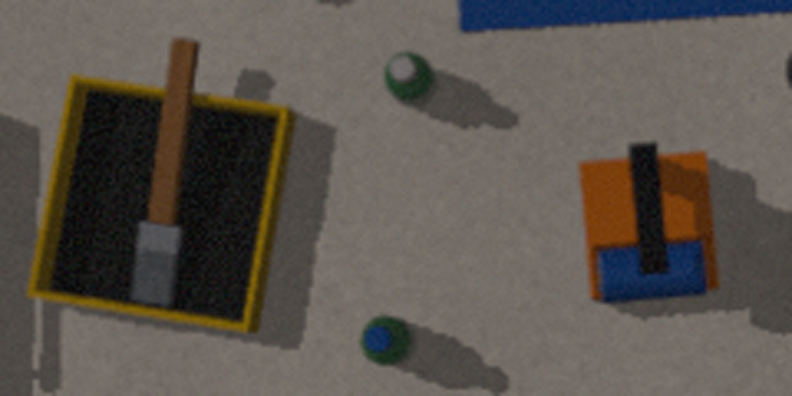

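The crop shows the brush handle and head at about 6° to world x, with the flux and cleaner bottles clear of the tray. Brush middle is at about (0.485, 0.330). Now I move to it.

>>> step_arm(
  targets="0 0 0 -6.3; 0 0 0 -6.3; 0 0 0 -6.3; 2.5 2.15 0 0; 2.5 2.15 0 0; 2.5 2.15 0 0; 2.5 2.15 0 0; 2.5 2.15 0 0; 2.5 2.15 0 0; 2.5 2.15 0 0; 2.5 2.15 0 0",
  claw=5.5,
)

```text
time_s: 1.07
tcp_pos: [0.4426, 0.376, 0.2223]
ee_rot: [[0.995, -0.099, -0.0], [-0.099, -0.995, -0.0], [-0.0, 0.0, -1.0]]
wrist_force: [0.3, 1.3, 0.0]
gripper_width: 0.633
gripper_force: 0.0
```

>>> step_arm(
  targets="2.4 2.15 0 0; 2.4 2.1 0 0; 0 0 3.5 0; 0 0 3.5 0; 0 0 3.5 0; 0 0 2 0; 0 0 0 0; 0 0 0 0",
)

```text
time_s: 1.73
tcp_pos: [0.4853, 0.3301, 0.0968]
ee_rot: [[0.995, -0.098, -0.001], [-0.098, -0.995, -0.002], [-0.001, 0.002, -1.0]]
wrist_force: [0.8, -0.5, 0.0]
gripper_width: 0.629
gripper_force: 0.0
```

```bash
python3 - <<'E'
from m import *
s=sense();R=np.array(s['ee_rot']);print(s['time_s'],s['tcp_pos'],np.degrees(np.arctan2(R[1,0],R[0,0])))
c=cap('top');im=cv2.resize(c['frame'][150:290,120:300],None,fx=4,fy=4,interpolation=cv2.INTER_CUBIC);cv2.imwrite('pics/crop2.png',im)
E
```

```text
1.7333 [0.4853 0.3301 0.0968] -5.64847780990919
```

>>> step_arm(
  targets="0 0 2.5 0; 0 0 2.5 0; 0 0 1.5 0; 0 0 0.7 0; 0 0 0 0",
)

```text
time_s: 2.2
tcp_pos: [0.4857, 0.3309, 0.0259]
ee_rot: [[0.995, -0.098, 0.0], [-0.098, -0.995, 0.0], [0.0, -0.0, -1.0]]
wrist_force: [0.1, -0.0, -0.5]
gripper_width: 0.632
gripper_force: 0.0
```

>>> step_arm(
  targets="0 0 0 0; 0 0 0 0; 0 0 0 0; 0 0 0 0; 0 0 0 0; 0 0 0 0",
  claw=0,
)

```text
time_s: 2.7
tcp_pos: [0.4857, 0.3308, 0.0261]
ee_rot: [[0.995, -0.099, 0.001], [-0.099, -0.995, 0.001], [0.001, -0.001, -1.0]]
wrist_force: [0.7, -0.1, 0.5]
gripper_width: 0.265
gripper_force: 0.2
```

>>> step_arm(
  targets="0 0 -1 0; 0 0 -2 0; 0 0 -3 0; 0 0 -3 0; 0 0 -3 0; 0 0 -2 0; 0 0 0 0",
)

```text
time_s: 3.28
tcp_pos: [0.4877, 0.3323, 0.1719]
ee_rot: [[0.995, -0.098, 0.008], [-0.098, -0.995, 0.007], [0.008, -0.008, -1.0]]
wrist_force: [0.2, 0.7, -0.5]
gripper_width: 0.223
gripper_force: 29.8
```

```bash
python3 - <<'E'
from m import *
c=cap('side','side1.png')
E
```

```text
(no output)
```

View pics/side1.png

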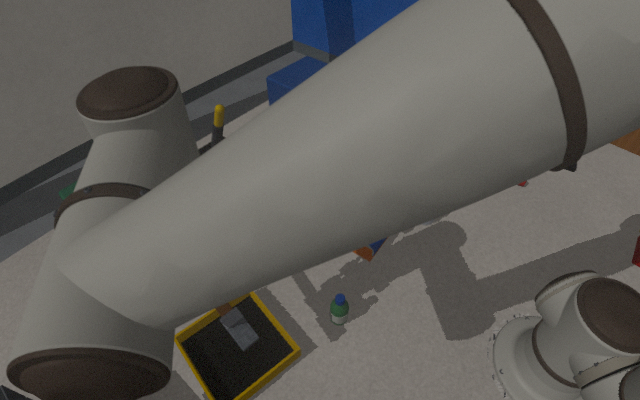

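The arm hides most of the view. The brush head at (240,325) looks lifted, and the grip reading (19.4 mm, 30 N) agrees. I'll carry it to the mat.

>>> step_arm(
  targets="0 0 0 6.8; 0 0 0 6.8; 0 0 0 6.8; 0 0 0 6.8; 0 0 0 6.8; 0 0 0 6.8; 0 0 0 6.8; 0 0 0 6.8; 0 0 0 6.8; 0 0 0 6.8; 0 0 0 6.8; 0 0 0 6.8",
)

```text
time_s: 4.33
tcp_pos: [0.4846, 0.3296, 0.164]
ee_rot: [[0.041, -0.999, -0.003], [-0.999, -0.041, -0.002], [0.002, 0.003, -1.0]]
wrist_force: [0.3, -0.7, -0.5]
gripper_width: 0.221
gripper_force: 29.8
```

>>> step_arm(
  targets="1.5 -0.65 0 0; 3 -1.3 0 0; 3 -1.3 0 0; 3 -1.3 0 0; 3 -1.3 0 0; 3 -1.3 0 0; 3 -1.3 0 0; 3 -1.3 0 0; 3 -1.3 0 0; 3 -1.3 0 0; 3 -1.3 0 0; 2.5 -1.1 0 0",
)

```text
time_s: 5.33
tcp_pos: [0.6485, -0.0043, 0.1639]
ee_rot: [[0.047, -0.999, -0.003], [-0.999, -0.047, -0.0], [0.0, 0.003, -1.0]]
wrist_force: [0.3, 0.9, 0.1]
gripper_width: 0.228
gripper_force: 29.8
```

>>> step_arm(
  targets="1 -0.45 0 0; 0 0 0 0; 0 0 0 0",
)

```text
time_s: 5.58
tcp_pos: [0.6531, -0.0122, 0.1641]
ee_rot: [[0.046, -0.999, -0.003], [-0.999, -0.046, 0.0], [-0.0, 0.003, -1.0]]
wrist_force: [-0.8, 0.7, -0.4]
gripper_width: 0.226
gripper_force: 29.8
```

```bash
python3 - <<'E'
from m import *
s=sense();R=np.array(s['ee_rot']);print(s['time_s'],s['tcp_pos'],np.degrees(np.arctan2(R[1,0],R[0,0])),s['joints'])
c=cap('side','side2.png')
E
```

```text
5.5833 [ 0.6531 -0.0122  0.1641] -87.34671213329375 [ 13.0695  27.2633   0.1798  -0.0416 -63.0748 -10.3973]
```

View pics/side2.png

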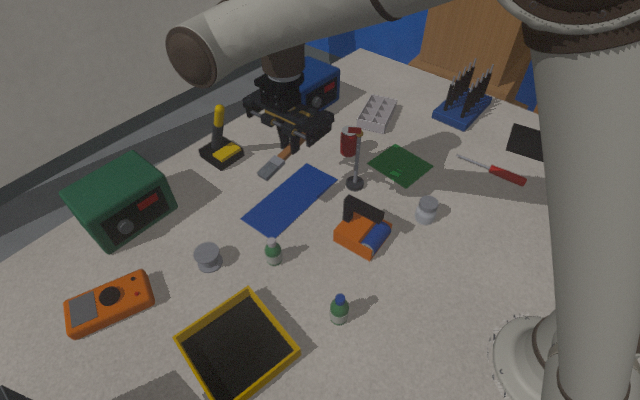

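The brush is held over the mat, with its head at (272,165). The fingertips reach about 8 mm below it, so I'll lower to just above the mat and let it drop a few mm.

>>> step_arm(
  targets="0 0 3 0; 0 0 3 0; 0 0 3 0; 0 0 3 0; 0 0 2 0; 0 0 1 0; 0 0 0.8 0; 0 0 0 0",
)

```text
time_s: 6.3
tcp_pos: [0.6539, -0.0108, 0.008]
ee_rot: [[0.05, -0.999, -0.0], [-0.999, -0.05, -0.0], [0.0, 0.0, -1.0]]
wrist_force: [0.5, -1.0, 0.1]
gripper_width: 0.224
gripper_force: 30.0
```

>>> step_arm(
  targets="0 0 0 0; 0 0 0 0; 0 0 0 0; 0 0 0 0; 0 0 -1 0; 0 0 -2 0; 0 0 -3 0; 0 0 -4 0; 0 0 -4 0; 0 0 -3 0",
  claw=4.5,
)

```text
time_s: 7.13
tcp_pos: [0.655, -0.0121, 0.1826]
ee_rot: [[0.048, -0.999, 0.005], [-0.999, -0.048, 0.0], [0.0, -0.005, -1.0]]
wrist_force: [0.6, 0.5, 0.7]
gripper_width: 0.516
gripper_force: 0.0
```

>>> step_arm(
  targets="0 0 0 -7; 0 0 0 -7; 0 0 0 -7; 0 0 0 -7; 0 0 0 -7; 0 0 0 -7; 0 0 0 -7; 0 0 0 -7; 0 0 0 -7; 0 0 0 -7; 0 0 0 -7; 0 0 0 -7",
  claw=6,
)

```text
time_s: 8.13
tcp_pos: [0.6539, -0.012, 0.1786]
ee_rot: [[0.999, -0.051, 0.001], [-0.051, -0.999, 0.0], [0.001, -0.0, -1.0]]
wrist_force: [0.5, -0.4, 0.5]
gripper_width: 0.693
gripper_force: 0.0
```

>>> step_arm(
  targets="0 0 0 -6.8; -2.5 0 0 0; -3 0 0 0; -3 0 0 0; -3 0 0 0; -3 0 0 0; -3 0 0 0; -2 0 0 0; -0.8 0 0 0; 0 0 0 0; 0 0 0 0",
)

```text
time_s: 9.05
tcp_pos: [0.4523, -0.0243, 0.1786]
ee_rot: [[0.998, 0.062, 0.003], [0.062, -0.998, 0.0], [0.003, -0.0, -1.0]]
wrist_force: [0.2, 0.7, 0.1]
gripper_width: 0.69
gripper_force: 0.0
```

```bash
python3 - <<'E'
from m import *
s=sense();R=np.array(s['ee_rot']);print(s['time_s'],s['tcp_pos'],np.degrees(np.arctan2(R[1,0],R[0,0])))
c=cap('top');d=cap('side')
w=rect(c,(8,60,60),(19,200,255),(270,125,390,185),.015);print('wood',w)
a=cv2.resize(c['frame'][110:290,240:400],None,fx=2.5,fy=2.5);b=d['frame'][110:290,230:450];b=cv2.resize(b,None,fx=1.8,fy=2.5*180/180)
cv2.imwrite('pics/p6.png',np.hstack([a,b[:a.shape[0]]]))
E
```

```text
9.05 [ 0.4523 -0.0243  0.1786] 3.5556111571332014
wood (383, array([650.9023, -46.2979]), array([ 18.2973, 137.2589]), 2.645071506500244)
```

View pics/p6.png

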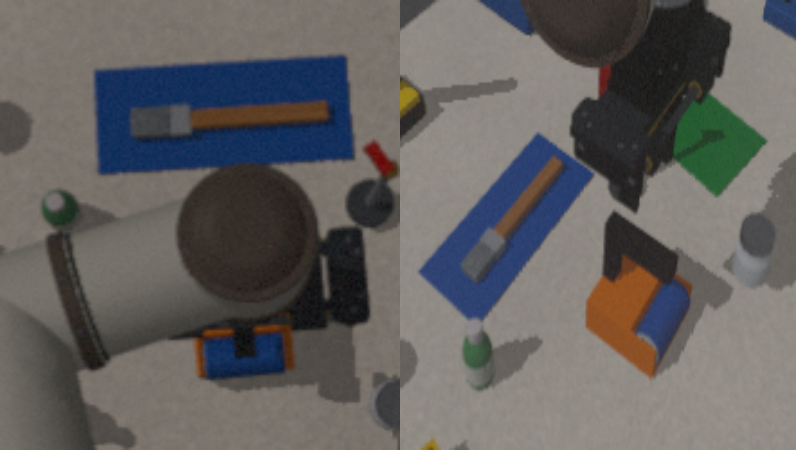

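The brush lies flat in the middle of the mat, centred at about (0.651, −0.016). The gripper is above the scoop's bar, so I descend and grip.

>>> step_arm(
  targets="0 0 3 0; 0 0 3 0; 0 0 2 0; 0 0 1.2 0; 0 0 0.6 0; 0 0 0 0",
)

```text
time_s: 9.65
tcp_pos: [0.4514, -0.0245, 0.078]
ee_rot: [[0.998, 0.061, -0.003], [0.061, -0.998, -0.001], [-0.003, 0.001, -1.0]]
wrist_force: [0.4, -0.4, 0.1]
gripper_width: 0.69
gripper_force: 0.0
```

>>> step_arm(
  targets="0 0 0 0; 0 0 0 0; 0 0 0 0; 0 0 0 0; 0 0 0 0; 0 0 0 0; 0 0 0 0; 0 0 0 0; 0 0 0 0",
  claw=0,
)

```text
time_s: 10.4
tcp_pos: [0.4516, -0.0242, 0.0797]
ee_rot: [[0.998, 0.062, 0.001], [0.062, -0.998, 0.0], [0.001, -0.0, -1.0]]
wrist_force: [0.5, 2.1, 0.2]
gripper_width: 0.226
gripper_force: 29.9
```

>>> step_arm(
  targets="0 0 -0.2 0; 0 0 -0.5 0; 0 0 -0.8 0; 0 0 -1 0; 0 0 -1 0; 0 0 -1 0; 0 0 -1 0; 0 0 -1 0; 0 0 -0.8 0; 0 0 -0.5 0; 0 0 -0.2 0; 0 0 0 0",
)

```text
time_s: 11.4
tcp_pos: [0.4513, -0.0244, 0.1599]
ee_rot: [[0.998, 0.061, 0.001], [0.061, -0.998, 0.0], [0.001, -0.0, -1.0]]
wrist_force: [0.7, 0.5, -3.7]
gripper_width: 0.224
gripper_force: 29.9
```

```bash
python3 - <<'E'
from m import *
s=sense();print(s['time_s'],s['tcp_pos'],s['wrist_force'],s['moment'])
d=cap('side');cv2.imwrite('pics/p7.png',cv2.resize(d['frame'][90:290,260:480],None,fx=2.7,fy=2.7))
E
```

```text
11.4 [ 0.4513 -0.0244  0.1599] [ 0.7279  0.5112 -3.7058] [-0.0396 -0.1041 -0.0157]
```

View pics/p7.png

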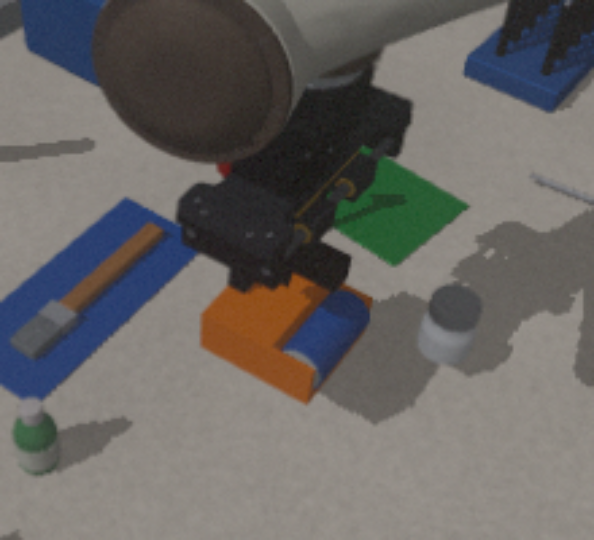

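The scoop is held level, clear of the bench, with the capacitor in it. I'll carry it gently to the tray, keeping the body between the two bottles.

>>> step_arm(
  targets="0.03 -0.4 0 0; 0.07 -0.9 0 0; 0.11 -1.4 0 0; 0.15 -1.8 0 0; 0.16 -2 0 0; 0.16 -2 0 0; 0.16 -2 0 0; 0.16 -2 0 0; 0.16 -2 0 0; 0.16 -2 0 0; 0.16 -2 0 0; 0.16 -2 0 0",
)

```text
time_s: 12.45
tcp_pos: [0.4545, 0.1828, 0.159]
ee_rot: [[0.998, 0.062, -0.001], [0.062, -0.998, -0.001], [-0.001, 0.001, -1.0]]
wrist_force: [-0.6, -0.3, -4.0]
gripper_width: 0.221
gripper_force: 29.9
```

>>> step_arm(
  targets="0.16 -2 0 0; 0.16 -2 0 0; 0.16 -2 0 0; 0.16 -2 0 0; 0.16 -2 0 0; 0.15 -1.8 0 0; 0.12 -1.5 0 0; 0.1 -1.2 0 0; 0.06 -0.8 0 0; 0.03 -0.4 0 0; 0.01 -0.1 0 0; 0 0 0 0",
)

```text
time_s: 13.45
tcp_pos: [0.4579, 0.3393, 0.1594]
ee_rot: [[0.998, 0.061, -0.001], [0.061, -0.998, -0.001], [-0.001, 0.001, -1.0]]
wrist_force: [0.0, 0.7, -4.5]
gripper_width: 0.225
gripper_force: 29.9
```

>>> step_arm(
  targets="0 0 0 0.5; 0 0 0 1.2; 0 0 0 1.8; 0 0 0 2; 0 0 0 2; 0 0 0 2; 0 0 0 1.6; 0 0 0 1.2; 0 0 0 0.5; 0 0 0 0; 0 0 0 0; 0 0 0 0",
)

```text
time_s: 14.45
tcp_pos: [0.458, 0.3396, 0.1596]
ee_rot: [[0.987, -0.161, -0.0], [-0.161, -0.987, 0.0], [-0.0, -0.0, -1.0]]
wrist_force: [-0.5, 0.3, -4.3]
gripper_width: 0.228
gripper_force: 29.9
```

```bash
python3 - <<'E'
from m import *
s=sense();R=np.array(s['ee_rot']);print(s['time_s'],s['tcp_pos'],np.degrees(np.arctan2(R[1,0],R[0,0])),s['wrist_force'],s['moment'])
c=cap('top');d=cap('side')
a=cv2.resize(c['frame'][170:290,130:270],None,fx=3,fy=3);b=cv2.resize(d['frame'][220:400,140:340],(400,360));cv2.imwrite('pics/p8.png',np.hstack([a,b]))
E
```

```text
14.45 [0.458  0.3396 0.1596] -9.269769150395101 [-0.5134  0.3278 -4.317 ] [-0.0248 -0.0495 -0.0081]
```

View pics/p8.png

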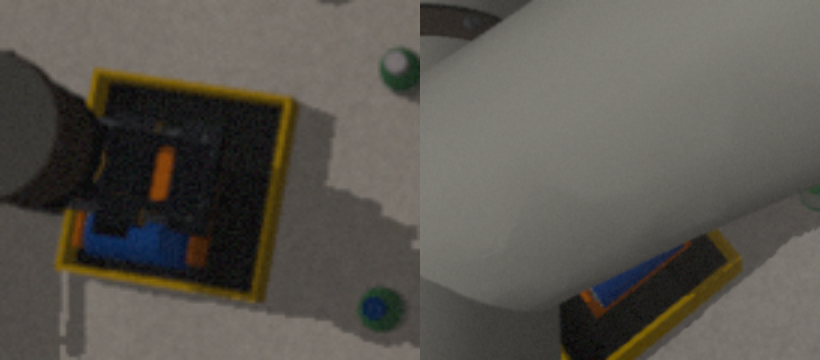

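The scoop is over the tray with its yaw matched, mouth towards the robot-side wall. The arm has no tilt axis, so I'll lower the mouth inside the tray and push its front against the inner wall; the bar will then pivot between the pads to about 40°. The capacitor stays contained until I back off.

>>> step_arm(
  targets="0 0 0.3 0; 0 0 0.7 0; 0 0 0.8 0; 0 0 0.8 0; 0 0 0.8 0; 0 0 0.8 0; 0 0 0.7 0; 0 0 0.45 0; 0 0 0.2 0; 0 0 0 0",
)

```text
time_s: 15.38
tcp_pos: [0.4579, 0.3395, 0.1034]
ee_rot: [[0.987, -0.161, -0.001], [-0.161, -0.987, -0.001], [-0.001, 0.001, -1.0]]
wrist_force: [-0.1, 0.1, -4.2]
gripper_width: 0.229
gripper_force: 29.9
```

>>> step_arm(
  targets="-0.3 0 0 0; -0.3 0 0 0; -0.3 0 0 0; -0.3 0 0 0; -0.3 0 0 0; -0.3 0 0 0; -0.3 0 0 0; -0.3 0 0 0; -0.3 0 0 0; -0.3 0 0 0; 0 0 0 0",
)

```text
time_s: 16.3
tcp_pos: [0.4287, 0.3453, 0.1048]
ee_rot: [[0.987, -0.16, 0.002], [-0.16, -0.987, 0.002], [0.001, -0.002, -1.0]]
wrist_force: [3.5, 0.8, -1.6]
gripper_width: 0.223
gripper_force: 30.0
```

```bash
cat > tilt.py <<'E'
from m import *
s=sense();R=np.array(s['ee_rot']);t=np.array(s['tcp_pos']);print(s['time_s'],t,np.degrees(np.arctan2(R[1,0],R[0,0])),s['wrist_force'],s['moment'])
T=np.array([.4633,.3389]);u=R[:2,0]/np.linalg.norm(R[:2,0]);print('u',(t[:2]-T)@u,'v',(t[:2]-T)@np.array([-u[1],u[0]]))
d=cap('side');c=cap('top')
for n,k in(('side',d),('top',c)):
    o=mask(k,(5,150,60),(19,255,255),(120,160,420,400) if n=='side' else (130,170,240,290));b=mask(k,(105,120,50),(125,255,255),(150,220,320,400) if n=='side' else (130,170,240,290))
    for q,mm in(('or',o),('cap',b)):
        p=cv2.findNonZero(mm)
        if p is not None: print(n,q,len(p),cv2.boundingRect(p),cv2.minAreaRect(p))
# predicted pixels of scoop corners for tilts
g=t+np.array([0,0,.019]);U=np.r_[u,0];V=np.array([-u[1],u[0],0]);Z=np.array([0,0,1])
for th in(0,20,30,40):
    a=np.radians(th);P=[]
    for x,y,z in((-50,-47,0),(-50,-47,40),(-50,47,0),(-50,47,40),(50,-47,0),(50,-47,40)):
        X,H=(x-10)/1e3,(z-99)/1e3
        P.append(g+U*(X*np.cos(a)-H*np.sin(a))+Z*(X*np.sin(a)+H*np.cos(a))+V*y/1e3)
    print(th,'side',proj(d,P).round().astype(int).tolist(),'top',proj(c,P).round().astype(int).tolist())
cv2.imwrite('pics/t_top.png',cv2.resize(c['frame'][170:290,130:270],None,fx=3,fy=3));cv2.imwrite('pics/t_side.png',cv2.resize(d['frame'][200:400,100:340],None,fx=1.8,fy=1.8))
E
python3 tilt.py
```

```text
16.3 [0.4287 0.3453 0.1048] -9.231081417253588 [ 3.4576  0.7967 -1.6207] [-0.1058 -1.503  -0.0039]
u -0.03516273882150372 v 0.0007699945372145997
side or 841 (121, 271, 22, 49) ((131.5, 295.0), (48.0, 21.0), 90.0)
side cap 490 (246, 221, 48, 17) ((269.5, 229.0), (46.99999237060547, 15.999998092651367), 0.0)
top or 267 (162, 221, 46, 48) ((184.5567626953125, 244.09121704101562), (40.85780334472656, 43.389060974121094), 7.907163143157959)
top cap 73 (166, 251, 31, 16) ((181.7972869873047, 257.2161865234375), (30.90700912475586, 13.97391414642334), 9.462322235107422)
0 side [[289, 368], [288, 360], [245, 405], [240, 399], [257, 327], [254, 318]] top [[201, 273], [196, 273], [164, 267], [158, 266], [208, 233], [204, 231]]
20 side [[278, 355], [280, 353], [234, 389], [234, 390], [247, 310], [247, 306]] top [[205, 258], [200, 263], [168, 252], [162, 257], [208, 219], [203, 223]]
30 side [[271, 347], [276, 348], [228, 380], [230, 384], [242, 302], [245, 301]] top [[206, 250], [201, 258], [170, 245], [164, 251], [208, 213], [203, 220]]
40 side [[265, 339], [271, 343], [222, 371], [226, 377], [237, 295], [242, 296]] top [[208, 242], [203, 252], [172, 237], [166, 246], [207, 208], [202, 217]]
```

Contact made, about 3.5 N, and the scoop pivots as predicted (roughly 11°). I continue.

>>> step_arm(
  targets="-0.25 0 0 0; -0.25 0 0 0; -0.25 0 0 0; -0.25 0 0 0; -0.25 0 0 0; -0.25 0 0 0; -0.25 0 0 0; -0.25 0 0 0; -0.25 0 0 0; -0.25 0 0 0; -0.25 0 0 0; 0 0 0 0",
)

```text
time_s: 17.4
tcp_pos: [0.4012, 0.3494, 0.1045]
ee_rot: [[0.987, -0.16, 0.001], [-0.16, -0.987, 0.001], [0.001, -0.001, -1.0]]
wrist_force: [5.3, 0.4, -0.3]
gripper_width: 0.226
gripper_force: 30.0
```

```bash
python3 tilt.py
```

```text
17.4 [0.4012 0.3494 0.1045] -9.229706021995328 [ 5.2765  0.4217 -0.3424] [ 0.2044 -1.5964 -0.0235]
u -0.06299045987032223 v 0.0004135053407184388
side or 1197 (121, 271, 35, 49) ((133.35406494140625, 294.27569580078125), (41.17202377319336, 38.15764236450195), 72.89727020263672)
side cap 493 (246, 221, 48, 17) ((269.5, 229.0), (46.99999237060547, 15.999998092651367), 0.0)
top or 689 (163, 219, 44, 34) ((183.44509887695312, 236.10690307617188), (42.880126953125, 30.33540916442871), 8.746162414550781)
top cap 69 (184, 254, 7, 12) ((187.0, 259.5), (11.0, 6.0), 90.0)
0 side [[299, 381], [298, 373], [254, 419], [250, 414], [266, 338], [263, 329]] top [[199, 284], [194, 284], [162, 278], [156, 278], [206, 244], [202, 243]]
20 side [[287, 366], [290, 366], [243, 402], [244, 403], [255, 321], [256, 317]] top [[203, 269], [198, 275], [167, 263], [161, 268], [206, 231], [201, 235]]
30 side [[280, 358], [286, 360], [237, 393], [240, 397], [250, 313], [253, 312]] top [[205, 261], [200, 269], [168, 256], [162, 263], [206, 225], [201, 231]]
40 side [[274, 350], [281, 355], [231, 384], [235, 391], [246, 305], [251, 307]] top [[206, 253], [201, 263], [170, 248], [164, 257], [205, 220], [200, 229]]
```

View pics/t_top.png

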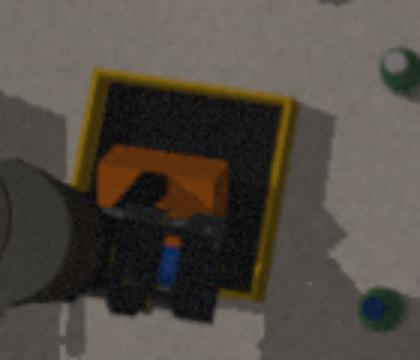

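The rear bottom edge sits at (206,222), so the tilt is about 33–35°, as planned. A last 12 mm should bring it to 40°, then I hold.

>>> step_arm(
  targets="-0.2 0 0 0; -0.2 0 0 0; -0.2 0 0 0; -0.2 0 0 0; -0.2 0 0 0; -0.2 0 0 0; 0 0 0 0; 0 0 0 0; 0 0 0 0; 0 0 0 0; 0 0 0 0; 0 0 0 0",
)

```text
time_s: 18.5
tcp_pos: [0.3899, 0.3513, 0.1044]
ee_rot: [[0.987, -0.161, 0.001], [-0.161, -0.987, 0.001], [0.001, -0.001, -1.0]]
wrist_force: [4.3, 0.3, -0.2]
gripper_width: 0.225
gripper_force: 30.0
```

```bash
cat >> tilt.py <<'E'
# rear edge of the underside: topmost orange row along columns, top view
o=mask(c,(5,150,60),(19,255,255),(130,170,240,290));xs=np.arange(172,204,2);e=[(x,np.nonzero(o[:,x])[0].min()-.5) for x in xs if o[:,x].any()]
k=np.polyfit(*zip(*e),1);y0=np.polyval(k,188)
f=lambda th:proj(c,[g+U*(.04*np.cos(th)+.099*np.sin(th))+Z*(.04*np.sin(th)-.099*np.cos(th))])[0]
best=[(abs(np.polyval(k,f(np.radians(a))[0])-f(np.radians(a))[1]),a) for a in range(0,60)]
print('tilt est',min(best))
E
python3 tilt.py | grep -v '^[0-9]* side'
```

```text
18.5 [0.3899 0.3513 0.1044] -9.261646230920265 [ 4.3241  0.2766 -0.1869] [ 0.2724 -1.764   0.014 ]
u -0.07445504165598148 v 0.00039720370020952935
side or 1203 (121, 271, 35, 49) ((133.41920471191406, 294.2944030761719), (41.599998474121094, 37.679996490478516), 73.73979187011719)
side cap 477 (251, 221, 43, 17) ((272.0, 229.0), (16.0, 42.0), 90.0)
top or 844 (161, 220, 44, 29) ((182.95086669921875, 234.56935119628906), (45.38907241821289, 25.317522048950195), 8.746162414550781)
top cap 60 (184, 255, 6, 12) ((186.5, 260.5), (11.0, 5.0), 90.0)
tilt est (np.float64(0.028067197007771938), 39)
```

Tilt estimate is 39°, held. Now back off slowly so the capacitor drops into the tray.

>>> step_arm(
  targets="0.2 0 0 0; 0.4 0 0 0; 0.5 0 0 0; 0.5 0 0 0; 0.5 0 0 0; 0.5 0 0 0; 0.5 0 0 0; 0.5 0 0 0; 0.5 0 0 0; 0.5 0 0 0; 0.5 0 0 0; 0.3 0 0 0",
)

```text
time_s: 19.6
tcp_pos: [0.4434, 0.3421, 0.1041]
ee_rot: [[0.987, -0.161, 0.0], [-0.161, -0.987, 0.0], [0.0, -0.0, -1.0]]
wrist_force: [1.0, -0.7, -2.3]
gripper_width: 0.226
gripper_force: 30.0
```

>>> step_arm(
  targets="0 0 0 0; 0 0 0 0; 0 0 0 0; 0 0 0 0; 0 0 0 0; 0 0 0 0; 0 0 0 0; 0 0 0 0; 0 0 0 0; 0 0 0 0",
)

```text
time_s: 20.43
tcp_pos: [0.4427, 0.3422, 0.1041]
ee_rot: [[0.987, -0.161, 0.0], [-0.161, -0.987, -0.0], [0.0, 0.0, -1.0]]
wrist_force: [-0.4, -0.3, -3.1]
gripper_width: 0.224
gripper_force: 30.0
```

```bash
python3 tilt.py | grep -v '^[0-9]* side'; python3 -c "
import cv2,numpy as np
a=cv2.imread('pics/t_top.png');b=cv2.imread('pics/t_side.png');b=cv2.resize(b,(380,360));cv2.imwrite('pics/p10.png',np.hstack([a,b]))"
```

```text
20.4333 [0.4427 0.3422 0.1041] -9.264790831662655 [-0.4069 -0.3319 -3.1351] [-0.0238  0.1263  0.0045]
u -0.020857348073754996 v -5.3654778724301796e-05
side or 351 (121, 274, 13, 41) ((127.0, 294.0), (40.0, 12.0), 90.0)
side cap 478 (246, 221, 48, 17) ((269.5, 229.0), (46.99999237060547, 15.999998092651367), 0.0)
top or 758 (167, 198, 43, 40) ((187.2227020263672, 218.3297119140625), (43.6140251159668, 36.54326248168945), 7.594643592834473)
top cap 232 (168, 252, 31, 14) ((183.24322509765625, 258.04052734375), (31.40020751953125, 9.535140991210938), 9.462322235107422)
tilt est (np.float64(0.0006938521629251682), 39)
```

The wrist load fell by 1.2 N, the capacitor's weight, and its blue shows at (183,258) inside the tray. Tilt is still 39°. Next I level the scoop by drawing its underside back over the tray's far rim at a low height.

>>> step_arm(
  targets="0 0 -0.5 0; 0 0 -0.6 0; 0.3 -0.2 -0.4 0; 0.7 -0.3 0 0; 0.8 -0.3 0 0; 0.8 -0.3 0 0; 0.8 -0.3 0 0; 0.8 -0.1 0 0; 0.8 0 0 0; 0.8 0 0 0; 0.6 0 0 0; 0.4 0 0 0",
)

```text
time_s: 21.53
tcp_pos: [0.5131, 0.3457, 0.1188]
ee_rot: [[0.987, -0.162, -0.0], [-0.162, -0.987, -0.0], [-0.0, 0.0, -1.0]]
wrist_force: [-0.0, 0.1, -2.5]
gripper_width: 0.225
gripper_force: 30.0
```

>>> step_arm(
  targets="0.4 0 0 0; 0.4 0 0 0; 0.4 0 0 0; 0.4 0 0 0; 0.4 0 0 0; 0.4 0 0 0; 0.4 0 0 0; 0.4 0 0 0; 0.4 0 0 0; 0 0 0 0",
)

```text
time_s: 22.37
tcp_pos: [0.5495, 0.3404, 0.1216]
ee_rot: [[0.987, -0.16, 0.004], [-0.16, -0.987, 0.001], [0.003, -0.002, -1.0]]
wrist_force: [-1.4, -0.9, 5.9]
gripper_width: 0.228
gripper_force: 30.0
```

```bash
python3 tilt.py | grep -v '^[0-9]* side'
```

```text
22.3667 [0.5495 0.3404 0.1216] -9.232600480108955 [-1.3689 -0.8614  5.8843] [-0.4222  0.7199  0.0701]
u 0.0848826496515779 v 0.01530825209046268
side or 1663 (125, 276, 109, 61) ((181.07115173339844, 315.13287353515625), (46.204673767089844, 104.71769714355469), 65.91254425048828)
side cap 938 (232, 348, 47, 44) ((254.8048858642578, 369.2561340332031), (20.458763122558594, 47.47682189941406), 51.34019470214844)
top or 133 (165, 171, 34, 35) ((187.01638793945312, 192.18031311035156), (20.998048782348633, 46.60542297363281), 39.80556869506836)
top cap 474 (168, 246, 33, 20) ((183.80032348632812, 255.24806213378906), (31.598100662231445, 15.088092803955078), 9.090277671813965)
tilt est (np.float64(0.2747656738442572), 5)
```

>>> step_arm(
  targets="0.4 0 0 0; 0.4 0 0 0; 0.4 0 0 0; 0.4 0 0 0; 0.4 0 0 0; 0.4 0 0 0; 0.4 0 0 0; 0.4 0 0 0; 0.3 0 0 0; 0 0 0 0; 0 0 0 0",
)

```text
time_s: 23.38
tcp_pos: [0.5822, 0.3343, 0.1181]
ee_rot: [[0.987, -0.161, -0.001], [-0.161, -0.987, -0.001], [-0.001, 0.001, -1.0]]
wrist_force: [-0.6, 0.3, -3.6]
gripper_width: 0.224
gripper_force: 30.0
```

```bash
sed -i 's/(130,170,240,290)/(130,100,240,290)/g' tilt.py; python3 tilt.py
```

```text
23.3833 [0.5822 0.3343 0.1181] -9.288494211153909 [-0.561   0.2875 -3.605 ] [-0.0193  0.2234  0.0244]
u 0.1181007944598579 v 0.014647620602003085
side or 2960 (121, 263, 111, 71) ((174.11767578125, 303.47064208984375), (64.99954223632812, 111.08131408691406), 75.96376037597656)
side cap 1377 (232, 221, 62, 171) ((263.8907165527344, 305.49468994140625), (43.89194869995117, 175.4291534423828), 7.969610214233398)
top or 1226 (131, 108, 78, 97) ((171.812255859375, 154.89404296875), (117.15409088134766, 43.10150146484375), 68.5323486328125)
top cap 476 (168, 246, 33, 20) ((183.86485290527344, 255.31082153320312), (31.72900390625, 15.124706268310547), 9.462322235107422)
0 side [[235, 308], [231, 298], [191, 338], [185, 329], [209, 273], [205, 263]] top [[205, 210], [201, 208], [169, 205], [163, 202], [213, 171], [209, 167]]
20 side [[226, 298], [226, 294], [184, 326], [181, 323], [200, 258], [198, 252]] top [[209, 196], [205, 199], [173, 191], [167, 194], [213, 157], [209, 158]]
30 side [[221, 292], [223, 290], [180, 319], [179, 319], [195, 251], [195, 247]] top [[211, 189], [206, 194], [175, 183], [169, 188], [213, 150], [208, 155]]
40 side [[216, 285], [220, 286], [175, 312], [176, 314], [191, 243], [193, 242]] top [[212, 181], [208, 188], [176, 175], [171, 183], [212, 145], [207, 152]]
tilt est (np.float64(5.521485799348852), 0)
```

The scoop is clear of the rim, with tilt estimated at about 7°. I'll lift and go round the stand on the robot side to the pad.

>>> step_arm(
  targets="0 0 -1 0; 0 0 -2 0; 0 0 -2 0; 0 0 -2 0; -0.2 1.5 0 0; -0.4 2.7 0 0; -0.4 2.9 0 0; -0.4 2.9 0 0; -0.4 2.9 0 0; -0.4 2.9 0 0; -0.4 2.9 0 0; -0.4 2.9 0 0",
)

```text
time_s: 24.48
tcp_pos: [0.5175, 0.125, 0.19]
ee_rot: [[0.987, -0.16, 0.001], [-0.16, -0.987, 0.0], [0.001, -0.001, -1.0]]
wrist_force: [0.2, -0.8, -2.9]
gripper_width: 0.225
gripper_force: 30.0
```

>>> step_arm(
  targets="-0.5 2.9 0 0; -0.5 2.9 0 0; -0.5 2.9 0 0; -0.4 2.9 0 0; -0.4 2.9 0 0; -0.4 2.9 0 0; -0.4 1.9 0 0; 0.4 2.7 0 0; 0.45 2.8 0 0; 0.45 2.8 0 0; 0.45 2.8 0 0; 0.5 2.7 0 0",
)

```text
time_s: 25.48
tcp_pos: [0.4561, -0.2005, 0.1902]
ee_rot: [[0.987, -0.161, 0.002], [-0.161, -0.987, -0.001], [0.002, 0.0, -1.0]]
wrist_force: [0.6, -0.0, -1.4]
gripper_width: 0.222
gripper_force: 30.0
```

>>> step_arm(
  targets="1.2 1.9 0 0; 1.5 1.9 0 0; 1.5 1.9 0 0; 1.5 1.9 0 0; 1.3 1.4 0 0; 0.5 0.5 0 -3.3; 0 0 0 0; 0 0 0 0",
)

```text
time_s: 26.15
tcp_pos: [0.5147, -0.3049, 0.1892]
ee_rot: [[0.994, -0.106, -0.0], [-0.106, -0.994, 0.0], [-0.0, -0.0, -1.0]]
wrist_force: [-0.3, 0.6, -2.9]
gripper_width: 0.226
gripper_force: 30.0
```

```bash
python3 - <<'E'
from m import *
s=sense();R=np.array(s['ee_rot']);t=np.array(s['tcp_pos']);print(s['time_s'],t,np.degrees(np.arctan2(R[1,0],R[0,0])),s['wrist_force'],s['moment'])
u=R[:2,0];D=np.r_[(np.array([.5088,-.3048])+.010*u-t[:2]),0];print('to go tool xy cm',100*R.T@D)
c=cap('top');d=cap('side')
print('cap',rect(c,(105,120,50),(125,255,255),(150,200,230,275),.035))
print('scoop top px',rect(c,(5,150,60),(19,255,255),(380,150,500,300),.12)[0])
cv2.imwrite('pics/p10.png',np.hstack([cv2.resize(c['frame'][110:290,130:530],(640,288)),cv2.resize(d['frame'][60:260,300:500],(150,288))]))
E
```

```text
26.15 [ 0.5147 -0.3049  0.1892] -6.0731905528207495 [-0.3179  0.6142 -2.9424] [0.033  0.1109 0.0497]
to go tool xy cm [ 0.4122  0.0479 -0.0001]
cap (475, array([405.1986, 348.8409]), array([78.7979, 36.889 ]), 81.1251449584961)
scoop top px 601
```

>>> step_arm(
  targets="0.4 0.05 1 0; 0 0 2 0; 0 0 2 0; 0 0 2 0; 0 0 1.5 0; 0 0 0.8 0; 0 0 0.3 0; 0 0 0.3 0; 0 0 0.3 0; 0 0 0.3 0; 0 0 0.2 0; 0 0 0 0",
)

```text
time_s: 27.25
tcp_pos: [0.5236, -0.3067, 0.0863]
ee_rot: [[0.995, -0.102, 0.011], [-0.102, -0.995, -0.004], [0.011, 0.003, -1.0]]
wrist_force: [2.3, 1.7, 6.7]
gripper_width: 0.222
gripper_force: 30.0
```

```bash
python3 - <<'E'
from m import *
s=sense();print(s['tcp_pos'],s['wrist_force'],s['moment'])
E
```

```text
[ 0.5236 -0.3067  0.0863] [2.2614 1.6916 6.7326] [ 0.7752 -0.6524  0.0165]
```

>>> step_arm(
  targets="0 0 0.2 0; 0 0 0.2 0; 0 0 0 0; 0 0 0 0",
)

```text
time_s: 27.58
tcp_pos: [0.5267, -0.3072, 0.0845]
ee_rot: [[0.995, -0.101, 0.018], [-0.101, -0.995, -0.006], [0.019, 0.005, -1.0]]
wrist_force: [5.2, 4.1, 12.0]
gripper_width: 0.224
gripper_force: 30.0
```

```bash
cat > p.py <<'E'
from m import *
s=sense();R=np.array(s['ee_rot']);print(s['time_s'],s['tcp_pos'],s['wrist_force'],s['moment'])
c=cap('top');d=cap('side')
cv2.imwrite('pics/p10.png',np.hstack([cv2.resize(c['frame'][150:280,380:500],(420,455)),cv2.resize(d['frame'][110:230,340:440],(370,455))]))
p=mask(d,(5,150,60),(19,255,255),(330,110,450,215));q=cv2.findNonZero(p).reshape(-1,2);h=cv2.convexHull(q);print(cv2.approxPolyDP(h,2.5,True).reshape(-1,2).tolist())
u=np.array([np.cos(np.radians(-6)),np.sin(np.radians(-6)),0]);v=np.array([-u[1],u[0],0])
for th in(0,6):
  a=np.radians(th);P=[]
  for x,y,z in((-50,-47,0),(-50,-47,40),(-50,47,0),(-50,47,40),(50,-47,0),(50,-47,40),(50,47,0),(50,47,40)):
    X=x/1e3+.05;P.append(np.array([.5088,-.3048,.003])+u*(X*np.cos(a)-z/1e3*np.sin(a)-.05)+v*y/1e3+np.array([0,0,X*np.sin(a)+z/1e3*np.cos(a)]))
  print(th,proj(d,P).round(1).tolist())
E
python3 p.py
```

```text
27.5833 [ 0.5267 -0.3072  0.0845] [ 5.2271  4.1479 12.0037] [ 1.2167 -1.5406 -0.0483]
[[423, 153], [421, 162], [402, 177], [375, 160], [376, 150], [394, 141], [406, 142]]
0 [[425.9, 164.5], [428.9, 153.6], [405.8, 180.5], [408.4, 169.5], [398.0, 148.2], [400.1, 137.3], [377.6, 162.7], [379.2, 151.7]]
6 [[425.9, 164.5], [430.2, 154.4], [405.8, 180.5], [409.7, 170.4], [398.7, 145.5], [402.0, 135.2], [378.1, 159.9], [381.0, 149.6]]
```

The scoop now looks level, shifted roughly 10 mm towards +x by the pressing. I'll release, re-measure, then regrip.

>>> step_arm(
  targets="0 0 0 0; 0 0 -0.1 0; 0 0 -0.2 0; 0 0 0 0; 0 0 0 0; 0 0 0 0",
  claw=4,
)

```text
time_s: 28.18
tcp_pos: [0.5185, -0.3059, 0.0808]
ee_rot: [[0.995, -0.104, -0.001], [-0.104, -0.995, 0.0], [-0.001, -0.0, -1.0]]
wrist_force: [0.6, -0.2, -0.4]
gripper_width: 0.454
gripper_force: 0.0
```

```bash
python3 p.py
```

```text
28.1833 [ 0.5185 -0.3059  0.0808] [ 0.6292 -0.1501 -0.423 ] [0.003 0.012 0.011]
[[423, 152], [421, 163], [402, 178], [375, 162], [376, 151], [394, 139]]
0 [[425.9, 164.5], [428.9, 153.6], [405.8, 180.5], [408.4, 169.5], [398.0, 148.2], [400.1, 137.3], [377.6, 162.7], [379.2, 151.7]]
6 [[425.9, 164.5], [430.2, 154.4], [405.8, 180.5], [409.7, 170.4], [398.7, 145.5], [402.0, 135.2], [378.1, 159.9], [381.0, 149.6]]
```

View pics/p10.png

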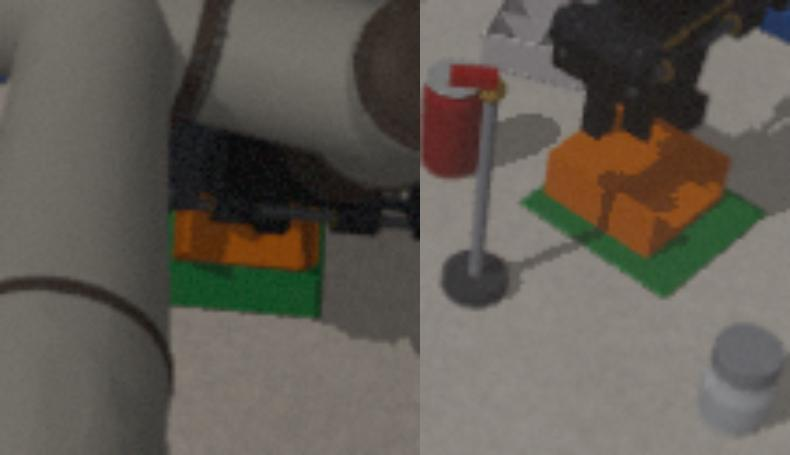

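The scoop stands level on the pad, about 11 mm too far towards +x. I regrip, lift level (this also meets step 4), shift back 1 cm and set it down.

>>> step_arm(
  targets="0 0 0 0; 0 0 0 0; 0 0 0 0; 0 0 0 0; 0 0 0 0; 0 0 0 0; 0 0 0 0; 0 0 0 0",
  claw=0,
)

```text
time_s: 28.95
tcp_pos: [0.5187, -0.3058, 0.0809]
ee_rot: [[0.995, -0.104, -0.0], [-0.104, -0.995, 0.0], [-0.0, -0.0, -1.0]]
wrist_force: [-1.3, -0.1, 0.3]
gripper_width: 0.225
gripper_force: 30.0
```

>>> step_arm(
  targets="0 0 -0.5 0; 0 0 -1 0; 0 0 -1 0; 0 0 -1 0; 0 0 -0.5 0; -0.4 0 0 0; -0.4 0 0 0; -0.2 0 0 0; 0 0 0 0; 0 0 0 0; 0 0 0 0",
)

```text
time_s: 29.87
tcp_pos: [0.5088, -0.3047, 0.1207]
ee_rot: [[0.995, -0.104, -0.001], [-0.104, -0.995, 0.0], [-0.001, -0.0, -1.0]]
wrist_force: [-0.4, 0.2, -2.2]
gripper_width: 0.231
gripper_force: 30.0
```

>>> step_arm(
  targets="0 0 0.5 0; 0 0 0.8 0; 0 0 0.8 0; 0 0 0.7 0; 0 0 0.4 0; 0 0 0.3 0; 0 0 0.2 0; 0 0 0.2 0; 0 0 0.1 0; 0 0 0 0; 0 0 0 0",
)

```text
time_s: 30.78
tcp_pos: [0.5091, -0.3048, 0.0813]
ee_rot: [[0.995, -0.104, 0.001], [-0.104, -0.995, -0.0], [0.001, 0.0, -1.0]]
wrist_force: [-0.6, 0.7, -2.9]
gripper_width: 0.226
gripper_force: 30.0
```

>>> step_arm(
  targets="0 0 0 0; 0 0 0 0; 0 0 0 0; 0 0 0 0; 0 0 0 0; 0 0 -2 0; 0 0 -3 0; 0 0 -4 0; 0 0 -4 0; 0 0 -3 0; 0 0 0 0",
  claw=4.5,
)

```text
time_s: 31.7
tcp_pos: [0.5123, -0.3066, 0.2497]
ee_rot: [[0.995, -0.103, 0.014], [-0.103, -0.995, -0.007], [0.015, 0.006, -1.0]]
wrist_force: [0.5, -0.8, 0.7]
gripper_width: 0.516
gripper_force: 0.0
```

```bash
python3 p.py
```

```text
31.7 [ 0.5123 -0.3066  0.2497] [ 0.5495 -0.8119  0.7225] [-0.0641 -0.0645  0.0015]
[[426, 156], [424, 164], [406, 179], [377, 163], [379, 152], [398, 139]]
0 [[425.9, 164.5], [428.9, 153.6], [405.8, 180.5], [408.4, 169.5], [398.0, 148.2], [400.1, 137.3], [377.6, 162.7], [379.2, 151.7]]
6 [[425.9, 164.5], [430.2, 154.4], [405.8, 180.5], [409.7, 170.4], [398.7, 145.5], [402.0, 135.2], [378.1, 159.9], [381.0, 149.6]]
```

The scoop's corners now match a level scoop in the middle of the pad within about 2 px. The arm is clear, so I hand in.

>>> step_arm(
  targets="0 0 0 0; 0 0 0 0; 0 0 0 0",
)

```text
time_s: 32.05
tcp_pos: [0.5082, -0.3045, 0.2393]
ee_rot: [[0.995, -0.104, -0.003], [-0.104, -0.995, 0.001], [-0.003, -0.001, -1.0]]
wrist_force: [0.4, -0.2, 0.5]
gripper_width: 0.513
gripper_force: 0.0
```

```bash
python3 -c "
from h import *
print(r.finish_job())"
```

```text
the job is handed in; nothing more can be done
None
```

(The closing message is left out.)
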